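# Slide the pineapple cakes off the tray into the storage container

### The job

Pull the narrow aluminium tray out from under the riser shelf by its open front end until its upright black grip stands well clear of the shelf, leaving the cakes on it, and let go. Then take it by the black grip, tip it over the open square container so that all three cakes slide in, and set the empty tray back down flat on the work surface. Do not touch the cakes with the gripper, leave the container standing where it is, and leave the dish, bowl and lid alone.

Things in the scene. Friction and masses are not known exactly. Their poses are not given: they have to be found in the camera images.
- tray: narrow aluminium tray, 210 mm long (x) x 62 mm wide (y), floor 3 mm thick, side and back walls 3 mm thick and 25 mm high overall; the end at its own -x is open, without a wall (the mouth). Behind the back wall stands an upright black grip. 220 g without cakes. Origin: centre of the underside, z up
- tray_grip (a point): grasp point in the tray's upright black grip, a block 16 mm thick (tray x) x 50 mm wide (tray y), rising from 4 to 75 mm above the tray's underside; this point is on its mid plane, 58 mm above the underside, 113 mm from the tray's origin towards its +x. At the start it is under the riser's board
- tray_mouth (a point): middle of the open edge of the tray floor (top of the floor), 105 mm from the tray's origin towards its -x
- cake0_mid (a point): golden brown pineapple cake, a brick 60 x 44 x 24 mm, 50 g, loose on the tray in a single row; this point is its middle
- cake1_mid (a point): golden brown pineapple cake, a brick 60 x 44 x 24 mm, 50 g, loose on the tray in a single row; this point is its middle
- cake2_mid (a point): golden brown pineapple cake, a brick 60 x 44 x 24 mm, 50 g, loose on the tray in a single row; this point is its middle
- container: open square milky pale blue container, 150 x 150 mm, 90 mm high, walls and floor 5 mm, 300 g, loose; origin: centre of the underside, z up
- riser: fixed low white shelf, 200 mm deep (x) x 320 mm wide (y), board underside 88 mm and top 102 mm above the work surface, open in front, end panels at y = -153 and +153 mm. It runs from its front edge at its own x = 0 back to x = +200 mm. Two blue-lidded containers 60 mm high stand on it, from x = +80 mm back. Origin: on the work surface below the middle of the front edge
- dish: bystander: celadon green ceramic dish, 140 mm across, 35 mm high; origin: centre of its underside
- rice_bowl: bystander: stainless steel rice bowl, 116 mm across, 55 mm high; origin: centre of its underside
- lid: bystander: the container's blue lid, 156 x 156 x 12 mm (178 mm over the latches), lying flat; origin: centre of its underside
There are look-alikes about, which are no part of the job. What is shaped like the container but purple or yellow is not meant.

How it is judged:
By the outcome, as a careful person would: the job done as asked, in the order asked, and still so for the second after the job is handed in, with the robot touching nothing.
It also fails if it takes over 66 s, if anything falls off the work surface, if the arm or the gripper's body presses on something with over 40 N, if the wrist force passes 120 N, or if a joint passes its speed limit or range.

### The arm

A 6-joint arm with a two-finger parallel gripper is mounted at the origin on the work surface. World frame = base frame: x ahead of the robot, y to its left, z up, the work surface at z = 0. Lengths are in m, angles in rad, forces in N, time in s.
With the tool pointing down it reaches from about 0.35 to 0.775 m from the base axis. Payload 7.3 kg.
Tool frame: the origin (TCP) lies at the very end of the fingers, on their centre line; the grasp point (between the pads) lies 19 mm behind it (robot.tcp_to_grasp is the distance from the TCP to the grasp point, in m); z points along the fingers, y is the direction in which the jaws open and shut (so a half turn about z gives the same grasp; the last joint's range is limited). The gripper opens to 92 mm and grips with 3 to 60 N. Pads are 19 mm wide; open, the fingers measure 130 mm over their backs; the gripper's body (75 mm by 190 mm) begins 47 mm behind the grasp point.
Start: joints at [1.142, 0.342, 1.524, -0, 1.275, -0.146], TCP at [0.146, 0.504, 0.227] pointing down, gripper open.
Joint ranges: [-2.53, 2.53], [-0.77, 2.02], [0.04, 2.7], [-1, 4.14], [0.28, 2.66], [-3.11, 3.11]. Speed limits (rad/s): [2.57, 2.57, 3.14, 3.14, 3.14, 3.14].

### API

Orientations are given as [roll, pitch, yaw] about the fixed x, y, z axes, in that order (R = Rz(yaw) Ry(pitch) Rx(roll)).
In Python, from cell import robot, eyes, finder gives the robot as it stands. The module is installed in compiled form; this text tells all that it offers.
- The arm moves only by the tool move_arm, never from a script. Its argument "motion" is a list of rows, each a list of 7 numbers: the closure in counts, from 0 (fully open) to 255 (shut), then the shift along the tool's x, y, z normalised to -1 to 1, where 1 is 0.02 m, then the turn, a rotation vector about the tool's x, y, z normalised to -1 to 1, where 1 is 6 degrees. In form: [[claw, x, y, z, ax, ay, az], ...]. A call has 1 to 12 rows; each row shifts and turns the commanded pose from where the row before left it, along the tool's axes as they then stand; what a row does not reach is not made up. A row lasts 1/8 s, in which the tool goes at most 62.5 mm and 10.7 degrees, less where a joint would pass 70% of its speed; a pose out of reach is approached as far as the arm can. A call with a number of a shift or a turn outside -1 to 1 is refused whole. A call with a gripper value outside its range is refused whole. The fingers move at their own pace and stop on an object; "newtons" is the grip in N (left out, the last holds). Time passes only in rows, so rows that do not move let the fingers close. It gives the time, the measured TCP pose, the force and the opening at its end, in the units of the state.
- robot.observe(): the state, without advancing time (a new reading comes with each control period).
- eyes.read_camera(name): name is "scene" or "top" or "wrist"; returns (picture, depth): 400x640x3 uint8, red, green, blue; 400x640 float32, m along the optical axis (not along the pixel's ray), 0 where there is no reading.
- eyes.calibration(name): a dict with "K" (3x3 intrinsics, pixels), "position" and "orientation" of the camera in the world. Camera axes: x right, y up, looking along -z (the intrinsics and any distortion apply to the point x, -y, -z); pixel columns grow to the right and rows downward; lengths in m; the calibration is good to about 2 mm. A picture is of the moment at which its call begins: read the wrist's pose just before it. calibration takes no time and is no camera call; for the wrist camera it gives the pose at the moment of the call.
- robot.hand_in(): hands the job in, once; it reports no verdict.
Trained networks look in the newest picture that a camera, given by its name, has taken for a name from the list of things; names that differ only in an ending like _2 or _b are one class to them, and where a whole thing is asked for, a point or a joint stands for the part that bears it (a point fixed in the world has none). Each returns a list of dicts, best first, with "p" (0 to 1); they miss things now and then, are a little off and sometimes report something else, mostly with a low value. They report only what shows in the picture. A call takes as long as a camera call. They do not tell look-alikes from the thing itself.
- finder.recognise(camera, label): "centre" ([x, y, z] in m, in the coordinates of the camera as it stood for that picture, good to about 4 mm: the middle of the surface that is visible of it).
- finder.place_of(camera, label): "centre" ([x, y, z] in m, in the coordinates of the camera as it stood for that picture, good to about 4 mm: a listed point, or the origin of a listed thing).
The state is a dict: "time": time; "qpos": joint angles; "qvel": joint speeds; "joint_efforts": joint torques, N m; "tool_pos": TCP position; "tool_rot": TCP orientation; "contact_force": force on the tool from outside, world axes, zero at the start; "torque": the same for the moment, N m; "opening": finger opening in m.
Only numpy, scipy, OpenCV 4.12 (cv2) and the standard library are available. Lean on these libraries where they do the work, as an engineer would, in place of code of your own. Each camera call takes 0.05 s, during which the arm holds its last target. There are 200 camera calls.

## Working session

There is one attempt and no reset: what is moved stays moved. The work goes in short steps, Python scripts to look and compute and a tool call to move; the robot and the scene stay as the last step left them, time stands still between calls to the robot, and variables do not carry over. Pictures are saved under pics/ and viewed, and the job is handed in when it is done.

Besides the shell and the picture viewer there is one more tool, called after ">>>" as name(argument=value, ...) on one line, values as JSON. move_arm: Moves the arm, as the interface text tells. Its arguments: {"type":"object","properties":{"motion":{"type":"array"},"newtons":{"type":"number"}},"required":["motion"]}

```bash
mkdir -p pics
cat > h.py <<'E'
import numpy as np, cv2
from scipy.spatial.transform import Rotation as R
from cell import robot, eyes, finder
def pose(cal):
    o=np.array(cal["orientation"],float)
    M=o if o.shape==(3,3) else (R.from_euler('xyz',o).as_matrix() if o.size==3 else R.from_quat(o).as_matrix())
    return M,np.array(cal["position"])
def world(cam,p):
    M,t=pose(eyes.calibration(cam)); return M@np.array(p)+t
def cloud(cam,depth):
    c=eyes.calibration(cam);K=np.array(c["K"]);M,t=pose(c)
    v,u=np.mgrid[0:400,0:640]
    P=np.stack([(u-K[0,2])/K[0,0]*depth,-(v-K[1,2])/K[1,1]*depth,-depth],-1)
    return P@M.T+t
def snap(cam,name):
    im,d=eyes.read_camera(cam); cv2.imwrite(f'pics/{name}.png',im[:,:,::-1]); return im,d
E
python3 - <<'E'
from h import *
print(robot.observe())
for c in("scene","top"):
    print(c,eyes.calibration(c))
    im,d=snap(c,c+'0'); np.save(c+'0.npy',cloud(c,d))
    for l in("tray","tray_mouth","tray_grip","cake0_mid","container","riser"):
        for r in finder.place_of(c,l): print(l,round(r["p"],2),world(c,r["centre"]).round(3))
print(robot.observe()["time"])
E
```

```text
{'time': 0.0, 'qpos': array([ 1.14199200e+00,  3.42692721e-01,  1.52501161e+00,  2.26020957e-06,
        1.27540587e+00, -1.45969630e-01]), 'qvel': array([ 0.00063565,  0.00119959, -0.00058901,  0.00074664,  0.00095489,
       -0.00028016]), 'joint_efforts': array([-1.92736052e-04, -4.31245422e+01, -2.44220585e+01,  7.16987858e-02,
        5.62233967e-02, -1.41836672e-04]), 'tool_pos': array([0.14630787, 0.50377725, 0.22606243]), 'tool_rot': array([-3.14009155e+00, -2.22869463e-04,  2.85875713e+00]), 'contact_force': array([-0.30418306, -0.74335505, -0.03519875]), 'torque': array([ 0.04099042,  0.00894162, -0.02189131]), 'opening': 0.09201017277106174}
scene {'K': array([[473.81756892,   0.        , 325.09868632],
       [  0.        , 473.81756892, 202.03520829],
       [  0.        ,   0.        ,   1.        ]]), 'position': array([1.08558174, 0.37889544, 1.06711314]), 'orientation': array([0.60969954, 0.01006636, 2.16157274])}
tray 0.71 [ 0.683 -0.049  0.004]
tray 0.67 [ 0.745 -0.053  0.017]
tray_mouth 0.61 [ 0.577 -0.043  0.001]
cake0_mid 0.81 [ 0.614 -0.046  0.016]
cake0_mid 0.41 [ 0.747 -0.05   0.014]
container 0.85 [ 0.466  0.395 -0.001]
container 0.79 [ 0.219  0.379 -0.001]
container 0.68 [ 0.383  0.148 -0.003]
riser 0.73 [ 0.748 -0.078  0.004]
top {'K': array([[414.86102906,   0.        , 312.85038622],
       [  0.        , 414.86102906, 196.92559112],
       [  0.        ,   0.        ,   1.        ]]), 'position': array([ 0.34206732, -0.00189466,  1.24730964]), 'orientation': array([ 0.14711379, -0.01074844, -1.56533529])}
tray 0.63 [ 0.678 -0.046 -0.003]
tray_mouth 0.91 [ 0.577 -0.041  0.005]
tray_grip 0.85 [ 0.796 -0.045  0.055]
cake0_mid 0.83 [ 0.618 -0.044  0.013]
container 0.75 [0.466 0.398 0.004]
container 0.73 [0.214 0.379 0.   ]
container 0.69 [ 0.385  0.153 -0.005]
riser 0.86 [ 0.743 -0.081  0.   ]
0.7
```

View pics/scene0.png

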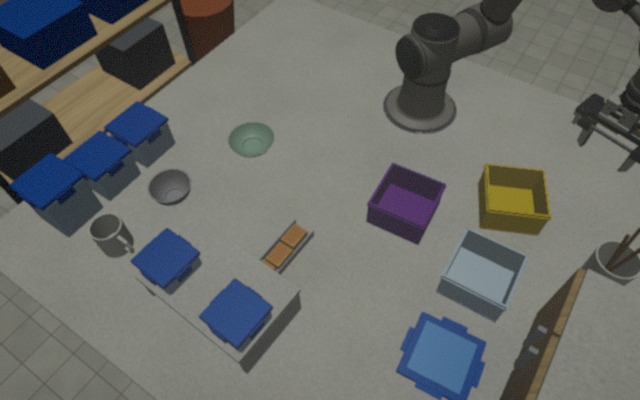

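View pics/top0.png

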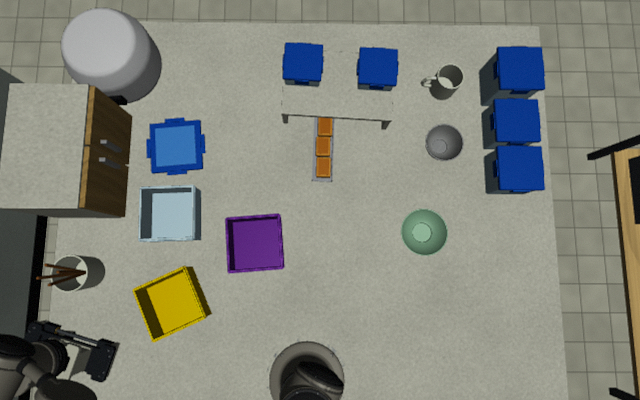

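Top view: the pale blue container at pixel (168,213) is the target. The purple one (255,243) and the yellow one (170,302) are look-alikes. The tray, with its mouth towards the robot, is at (322,180)-(325,118). The riser's front edge is at row ~115, with lidded boxes behind it.

Run:
```python
from h import *
im=cv2.imread('pics/top0.png'); P=np.load('top0.npy')
cv2.imwrite('pics/crop0.png',np.hstack([cv2.resize(im[100:200,280:400],(480,400),interpolation=2),cv2.resize(im[175:255,130:210],(300,400),interpolation=2)[:, :300]]))
hsv=cv2.cvtColor(im,cv2.COLOR_BGR2HSV)
m=(hsv[...,0]>5)&(hsv[...,0]<25)&(hsv[...,1]>120); m[:110]=0;m[190:]=0;m[:,:300]=0;m[:,345:]=0
Q=P[m]; print(len(Q),Q.min(0).round(3),Q.max(0).round(3))
for a in np.arange(.575,.76,.012):
    s=Q[(abs(Q[:,0]-a)<.006)]
    if len(s):print(a.round(3),s[:,1].min().round(4),s[:,1].max().round(4),np.median(s[:,2]).round(4))
for v in(110,114,118):
    print(v,[P[v,u].round(3).tolist() for u in(288,300,340,380)])
# tray walls: all things above 1.2cm near
S=P[(P[...,0]>.57)&(P[...,0]<.73)&(abs(P[...,1]+.045)<.06)&(P[...,2]>.012)]
for a in np.arange(.575,.73,.015):
    s=S[abs(S[:,0]-a)<.008]
    if len(s):print('wall',a.round(3),s[:,1].min().round(4),s[:,1].max().round(4))
C=P[(abs(P[...,0]-.466)<.1)&(abs(P[...,1]-.397)<.1)&(P[...,2]>.08)]
print('cont',C.min(0),C.max(0),cv2.minAreaRect((C[:,:2]*1000).astype(np.float32)))
```

```text
827 [ 0.342 -0.069  0.002] [ 0.771 -0.002  1.247]
0.587 -0.0623 -0.0231 0.0248
0.599 -0.0623 -0.023 0.0273
0.611 -0.0664 -0.023 0.0268
0.623 -0.066 -0.0259 0.0275
0.635 -0.0654 -0.0259 0.0275
0.647 -0.0621 -0.0259 0.0252
0.659 -0.0628 -0.0228 0.0263
0.671 -0.0622 -0.0227 0.0276
0.683 -0.0622 -0.0226 0.0278
0.695 -0.0623 -0.0226 0.0279
0.707 -0.0622 -0.0226 0.0276
0.719 -0.069 -0.0285 0.0259
0.731 -0.0683 -0.0285 0.027
0.743 -0.0684 -0.0285 0.0283
0.755 -0.0684 -0.0285 0.0277
110 [[0.764, 0.06, 0.103], [0.765, 0.025, 0.102], [0.766, -0.09, 0.101], [0.765, -0.205, 0.107]]
114 [[0.754, 0.06, 0.096], [0.753, 0.025, 0.102], [0.755, -0.09, 0.099], [0.755, -0.205, 0.103]]
118 [[0.776, 0.065, -0.001], [0.776, 0.027, 0.001], [0.747, -0.091, 0.088], [0.742, -0.205, 0.105]]
wall 0.575 -0.0687 -0.0112
wall 0.59 -0.0682 -0.0111
wall 0.605 -0.0713 -0.011
wall 0.62 -0.0714 -0.0109
wall 0.635 -0.0714 -0.0109
wall 0.65 -0.0713 -0.0108
wall 0.665 -0.0714 -0.0136
wall 0.68 -0.0715 -0.0136
wall 0.695 -0.0745 -0.0135
wall 0.71 -0.0744 -0.0134
wall 0.725 -0.0745 -0.0134
cont [0.38746639 0.31709852 0.08007216] [0.54909596 0.48024745 0.09596535] ((468.41497802734375, 398.2478942871094), (156.2557373046875, 157.74484252929688), 2.4454190731048584)
```

View pics/crop0.png

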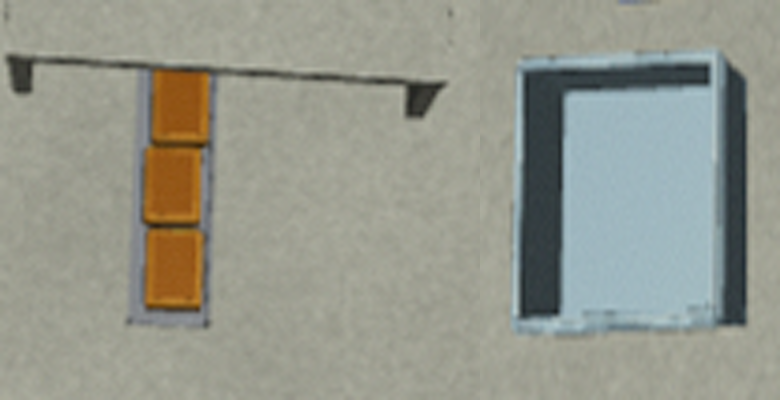

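>>> move_arm(motion=[[0,0,0,0,0,0,-0.8],[0,0,0,0,0,0,-0.8],[0,0,0,0,0,0,-0.8],[0,-0.86,-0.98,0,0,0,0],[0,-0.86,-0.98,0,0,0,0],[0,-0.86,-0.98,0,0,0,0],[0,-0.86,-0.98,0,0,0,0],[0,-0.86,-0.98,0,0,0,0],[0,-0.86,-0.98,0,0,0,0],[0,-0.86,-0.98,0,0,0,0],[0,-0.86,-0.98,0,0,0,0],[0,-0.86,-0.98,0,0,0,0]], newtons=15)

```text
time: 2.2
tool_pos: [0.2962, 0.3223, 0.2269]
tool_rot: [3.141, 0.0, 3.11]
contact_force: [-0.1, -0.7, -0.1]
opening: 0.0923
```

>>> move_arm(motion=[[0,-0.86,-0.98,0,0,0,0],[0,-0.86,-0.98,0,0,0,0],[0,-0.86,-0.98,0,0,0,0],[0,-0.86,-0.98,0,0,0,0],[0,-0.86,-0.98,0,0,0,0],[0,-0.86,-0.98,0,0,0,0],[0,-0.86,-0.98,0,0,0,0],[0,-0.86,-0.98,0,0,0,0],[0,-0.86,-0.98,0,0,0,0],[0,-0.86,-0.98,0,0,0,0],[0,-0.86,-0.98,0,0,0,0],[0,-0.86,-0.98,0,0,0,0]])

```text
time: 3.7
tool_pos: [0.4951, 0.0807, 0.2268]
tool_rot: [3.141, 0.0, 3.11]
contact_force: [0.5, -0.3, 0.7]
opening: 0.092
```

>>> move_arm(motion=[[0,-0.86,-0.98,0.6,0,0,0],[0,-0.86,-0.98,0.6,0,0,0],[0,-0.86,-0.98,0.6,0,0,0],[0,-0.6,-0.98,0.6,0,0,0],[0,0,-0.98,0.6,0,0,0],[0,0,-0.7,0.6,0,0,0],[0,0,0,0,0,0,0]])

```text
time: 4.58
tool_pos: [0.5536, -0.0333, 0.1537]
tool_rot: [3.141, -0.002, 3.109]
contact_force: [0.2, -0.0, -0.5]
opening: 0.092
```

Run:
```python
from h import *
im,d=snap("wrist",'w1'); P=cloud("wrist",d); np.save('w1.npy',P)
S=P[(d>0)&(P[...,0]>.55)&(P[...,0]<.74)&(abs(P[...,1]+.045)<.05)&(P[...,2]>.016)&(P[...,2]<.04)]
for a in np.arange(.57,.74,.015):
    s=S[abs(S[:,0]-a)<.006]
    if len(s):print('wall',a.round(3),np.percentile(s[:,1],[.5,99.5]).round(4),s[:,1].mean().round(4),np.median(s[:,2]).round(4))
print(np.percentile(S[:,0],[.1,1]) if len(S) else 0)
for l in("tray_mouth","tray","cake0_mid"):
    for r in finder.place_of("wrist",l): print(l,round(r["p"],2),world("wrist",r["centre"]).round(3))
```

```text
wall 0.57 [-0.0735 -0.0706] -0.072 0.0216
wall 0.585 [-0.0739 -0.0121] -0.0453 0.0255
wall 0.6 [-0.0738 -0.0124] -0.0458 0.0279
wall 0.615 [-0.0744 -0.0136] -0.0422 0.0273
wall 0.645 [-0.0757 -0.0141] -0.0496 0.0258
wall 0.66 [-0.0765 -0.0144] -0.0448 0.0276
wall 0.675 [-0.0762 -0.0157] -0.047 0.0277
[0.57492882 0.57729362]
tray_mouth 0.67 [ 0.579 -0.042  0.006]
cake0_mid 0.83 [ 0.615 -0.049  0.01 ]
```

View pics/w1.png

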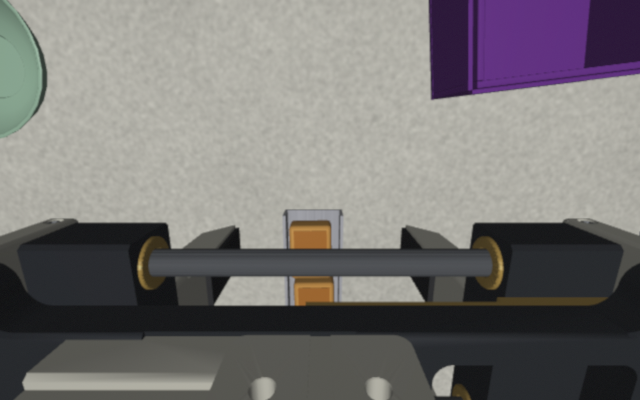

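The wrist view shows the tray mouth at (313,211) centred between the fingers, and the walls give a centre y of about -0.044. I'll lower over the mouth end now.

>>> move_arm(motion=[[0,-0.8,-0.15,0.9,0,0,0],[0,-0.8,-0.15,0.9,0,0,0],[0,-0.73,-0.14,0.9,0,0,0],[0,0,0,0.9,0,0,0],[0,0,0,0.9,0,0,0],[0,0,0,0.9,0,0,0],[0,0,0,0.9,0,0,0],[0,0,0,0.6,0,0,0],[0,0,0,0.5,0,0,0],[0,0,0,0,0,0,0]])

```text
time: 6.02
tool_pos: [0.6006, -0.0427, 0.006]
tool_rot: [3.141, -0.001, 3.11]
contact_force: [-0.3, 0.5, -0.8]
opening: 0.0918
```

>>> move_arm(motion=[[120,0,0,0,0,0,0],[160,0,0,0,0,0,0],[160,0,0,0,0,0,0],[160,0,0,0,0,0,0],[160,0,0,0,0,0,0],[160,0,0,0,0,0,0]], newtons=20)

```text
time: 6.78
tool_pos: [0.6011, -0.0428, 0.007]
tool_rot: [3.142, 0.0, 3.11]
contact_force: [-1.1, -0.1, 3.7]
opening: 0.0617
```

>>> move_arm(motion=[[160,0.2,0,0,0,0,0],[160,0.4,0,0,0,0,0],[160,0.6,0,0,0,0,0],[160,0.6,0,0,0,0,0],[160,0.6,0,0,0,0,0],[160,0.6,0,0,0,0,0],[160,0.6,0,0,0,0,0],[160,0.6,0,0,0,0,0],[160,0.6,0,0,0,0,0],[160,0.6,0,0,0,0,0],[160,0.6,0,0,0,0,0],[160,0.6,0,0,0,0,0]])

```text
time: 8.28
tool_pos: [0.4688, -0.0387, 0.007]
tool_rot: [-3.141, 0.001, 3.11]
contact_force: [4.9, 0.2, 5.1]
opening: 0.0617
```

>>> move_arm(motion=[[160,0.6,0,0,0,0,0],[160,0.6,0,0,0,0,0],[160,0.4,0,0,0,0,0],[160,0.2,0,0,0,0,0],[160,0.1,0,0,0,0,0],[160,0,0,0,0,0,0]])

```text
time: 9.02
tool_pos: [0.4308, -0.0375, 0.007]
tool_rot: [-3.141, 0.001, 3.11]
contact_force: [4.0, -1.1, 7.3]
opening: 0.0621
```

Run:
```python
from h import *
print(robot.observe())
im,d=snap("top",'t2'); P=cloud("top",d)
for l in("tray_mouth","tray_grip","tray"):
    for r in finder.place_of("top",l): print(l,round(r["p"],2),world("top",r["centre"]).round(3))
```

```text
{'time': 9.025, 'qpos': array([-2.64498648e-01,  5.12609722e-01,  2.02564031e+00,  1.07233106e-04,
        6.02559248e-01, -1.80378062e+00]), 'qvel': array([ 0.0002739 ,  0.00160917, -0.00177411, -0.00113763,  0.00596414,
       -0.00055067]), 'joint_efforts': array([  0.1228704 , -35.88820696,  -8.70367438,  -0.18383179,
         1.1171433 ,  -0.04936826]), 'tool_pos': array([ 0.43078756, -0.03750371,  0.00699275]), 'tool_rot': array([-3.14147099e+00,  7.76257978e-04,  3.10999002e+00]), 'contact_force': array([ 4.00755713, -1.08192837,  7.30709236]), 'torque': array([ 0.02832868, -0.59583034, -0.04365615]), 'opening': 0.062111770982423375}
tray_grip 0.68 [ 0.626 -0.042  0.057]
tray_grip 0.67 [ 0.511 -0.04   0.016]
tray 0.89 [ 0.507 -0.039 -0.002]
```

View pics/t2.png

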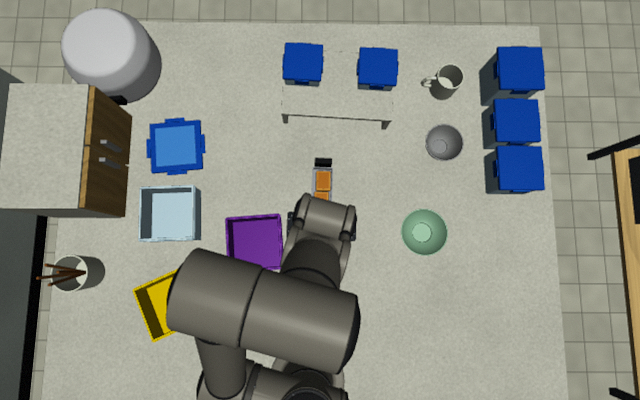

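The grip stands at (323,162), about 120 mm clear of the shelf edge, with the cakes still on the tray. I'll release, lift, and turn by 90°.

>>> move_arm(motion=[[80,0,0,0,0,0,0],[0,0,0,0,0,0,0],[0,0,0,0,0,0,0],[0,0,0,0,0,0,0],[0,0,0,-1,0,0,0],[0,0,0,-1,0,0,0],[0,0,0,-1,0,0,0],[0,0,0,-1,0,0,0],[0,0,0,-1,0,0,0.5],[0,0,0,-1,0,0,1],[0,0,0,-1,0,0,1],[0,0,0,-1,0,0,1]])

```text
time: 10.72
tool_pos: [0.4306, -0.0373, 0.1672]
tool_rot: [-3.142, -0.001, 2.74]
contact_force: [-0.2, 0.1, 0.2]
opening: 0.0918
```

>>> move_arm(motion=[[0,0,0,0,0,0,1],[0,0,0,0,0,0,1],[0,0,0,0,0,0,1],[0,0,0,0,0,0,1],[0,0,0,0,0,0,1],[0,0,0,0,0,0,1],[0,0,0,0,0,0,1],[0,0,0,0,0,0,1],[0,0,0,0,0,0,1],[0,0,0,0,0,0,1],[0,0,0,0,0,0,1],[0,0,0,0,0,0,0.5]])

```text
time: 12.22
tool_pos: [0.4306, -0.0373, 0.1665]
tool_rot: [-3.141, -0.0, 1.537]
contact_force: [0.6, 0.8, 0.8]
opening: 0.092
```

Run:
```python
from h import *
print(robot.observe()["tool_pos"],robot.observe()["tool_rot"],robot.observe()["qpos"])
for c in("wrist","top","scene"):
  im,d=snap(c,c[0]+'3'); P=cloud(c,d)
  for l in("tray_grip","tray_mouth","tray"):
    for r in finder.place_of(c,l): print(c,l,round(r["p"],2),world(c,r["centre"]).round(3))
  S=P[(d>0)&(P[...,0]>.57)&(P[...,0]<.68)&(abs(P[...,1]+.04)<.06)&(P[...,2]>.05)&(P[...,2]<.09)]
  if len(S):
    print(c,len(S),np.percentile(S,[1,99],axis=0).round(4).tolist())
    T=S[S[:,2]>.070]
    if len(T): print(cv2.minAreaRect((T[:,:2]*1000).astype(np.float32)))
```

```text
[ 0.43061724 -0.03733876  0.16647967] [-3.14078831e+00 -2.40321444e-04  1.53710261e+00] [-2.64221127e-01  2.39730378e-01  1.85464172e+00  5.79134830e-05
  1.04805853e+00 -2.30556439e-01]
wrist tray_grip 0.6 [ 0.623 -0.047  0.058]
wrist tray_mouth 0.89 [ 0.405 -0.039  0.004]
wrist 1906 [[0.6136, -0.0659, 0.0506], [0.6311, -0.0197, 0.076]]
((622.7413330078125, -41.62165832519531), (43.89762496948242, 18.063093185424805), 88.59320831298828)
top tray_grip 0.84 [ 0.628 -0.042  0.057]
top tray 0.52 [ 0.625 -0.042  0.055]
top 126 [[0.6155, -0.0657, 0.0512], [0.6331, -0.0164, 0.0797]]
((624.4541625976562, -41.423194885253906), (49.377784729003906, 16.43589973449707), 86.63420867919922)
scene tray_grip 0.89 [ 0.626 -0.044  0.057]
scene tray_grip 0.62 [ 0.418 -0.34   0.004]
scene tray_grip 0.54 [ 0.574 -0.044  0.017]
scene tray_mouth 0.97 [ 0.404 -0.039  0.002]
scene tray 0.69 [ 0.511 -0.047  0.003]
scene 210 [[0.6157, -0.0673, 0.0508], [0.634, -0.0173, 0.0782]]
((624.9492797851562, -42.5015754699707), (51.373661041259766, 18.867799758911133), 89.84357452392578)
```

View pics/w3.png

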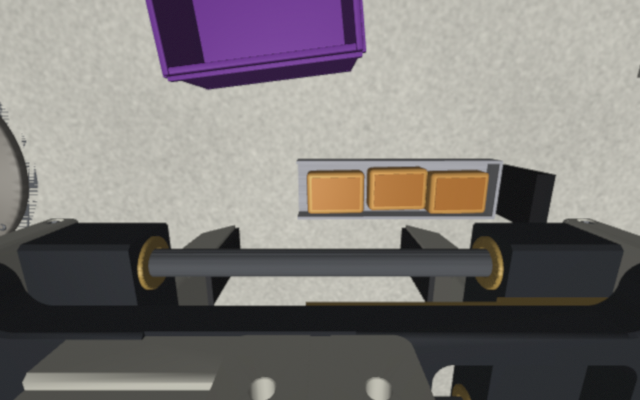

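The wrist view shows the grip at about (528,192) and all three cakes in the tray. All cameras agree on the grip at (0.624, -0.042).

>>> move_arm(motion=[[0,0.09,1,0,0,0,0],[0,0,1,0,0,0,0],[0,0,1,0,0,0,0],[0,0,1,0,0,0,0],[0,0,1,0,0,0,0],[0,0,1,0,0,0,0],[0,0,1,0,0,0,0],[0,0,1,0,0,0,0],[0,0,1,0,0,0,0],[0,0,0.68,0.5,0,0,0],[0,0,0,0.9,0,0,0],[0,0,0,0.9,0,0,0]])

```text
time: 14.32
tool_pos: [0.6243, -0.0417, 0.1192]
tool_rot: [-3.14, -0.0, 1.539]
contact_force: [0.1, -0.3, 0.5]
opening: 0.0917
```

>>> move_arm(motion=[[0,0,0,0.9,0,0,0],[0,0,0,0.9,0,0,0],[0,0,0,0.9,0,0,0],[0,0,0,0.7,0,0,0],[0,0,0,0.6,0,0,0],[0,0,0,0,0,0,0]])

```text
time: 15.08
tool_pos: [0.624, -0.0416, 0.0397]
tool_rot: [-3.14, -0.0, 1.539]
contact_force: [-0.7, -0.1, -0.3]
opening: 0.0917
```

Run:
```python
from h import *
s=robot.observe();print(s["tool_pos"],s["tool_rot"],s["contact_force"],s["opening"])
im,d=snap("scene",'s4');snap("wrist",'w4')
cv2.imwrite('pics/s4c.png',cv2.resize(im[200:300,200:360,::-1],(800,500),interpolation=2))
```

```text
[ 0.62401394 -0.04162416  0.03969252] [-3.13989722e+00 -3.59097491e-04  1.53932781e+00] [-0.68215248 -0.10752581 -0.34365863] 0.09170822464999732
```

View pics/s4c.png

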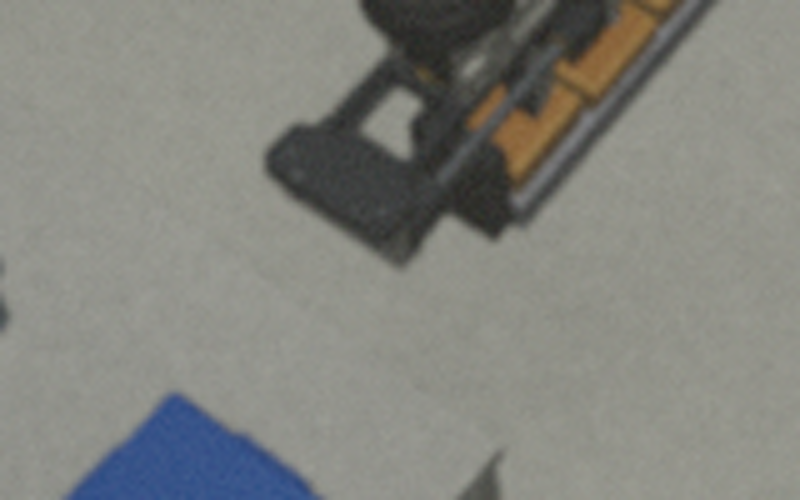

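View pics/w4.png

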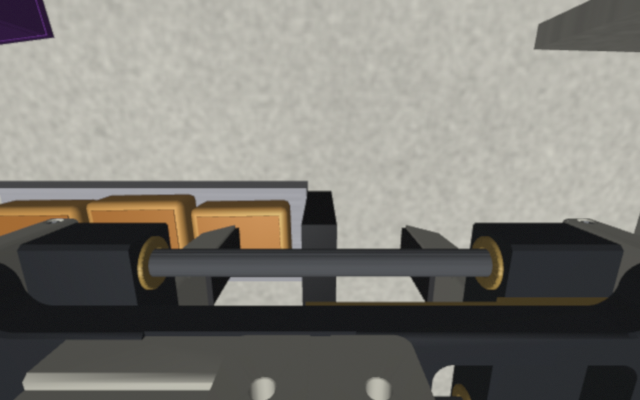

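The grip (about (318,245)) is centred between the fingers. I'll close firmly and lift.

>>> move_arm(motion=[[120,0,0,0,0,0,0],[255,0,0,0,0,0,0],[255,0,0,0,0,0,0],[255,0,0,0,0,0,0],[255,0,0,0,0,0,0],[255,0,0,0,0,0,0],[255,0,0,0,0,0,0],[255,0,0,-0.1,0,0,0],[255,0,0,-0.2,0,0,0],[255,0,0,-0.4,0,0,0],[255,0,0,-0.4,0,0,0],[255,0,0,0,0,0,0]], newtons=60)

```text
time: 16.68
tool_pos: [0.6252, -0.0418, 0.0638]
tool_rot: [3.14, 0.0, 1.539]
contact_force: [0.0, -0.1, -3.9]
opening: 0.0157
```

Run:
```python
from h import *
s=robot.observe();print(s)
im,d=snap("scene",'s5');P=cloud("scene",d);snap("wrist",'w5')
S=P[(d>0)&(P[...,0]>.38)&(P[...,0]<.62)&(P[...,1]<-.005)&(P[...,1]>-.09)&(P[...,2]>.02)&(P[...,2]<.07)]
for a in np.arange(.4,.62,.02):
    q=S[abs(S[:,0]-a)<.01]
    if len(q):print(a.round(2),len(q),np.percentile(q[:,2],[20,50,80]).round(4))
cv2.imwrite('pics/s5c.png',cv2.resize(im[180:300,200:390,::-1],(792,500),interpolation=2))
```

```text
{'time': 16.675, 'qpos': array([-1.89088219e-01,  6.81477556e-01,  1.42634836e+00,  1.46723812e-04,
        1.03172973e+00, -1.57684358e-01]), 'qvel': array([ 0.00015854,  0.01271616,  0.01298304, -0.0006293 , -0.00784856,
       -0.00095753]), 'joint_efforts': array([ 2.75479385e-02, -5.82165492e+01, -2.19468105e+01,  2.13385076e-02,
        4.34270119e-01, -7.22557843e-05]), 'tool_pos': array([ 0.62518315, -0.04181687,  0.06380392]), 'tool_rot': array([3.13956112e+00, 1.95368434e-04, 1.53931708e+00]), 'contact_force': array([ 0.04201886, -0.07005019, -3.92531664]), 'torque': array([-0.1320288 , -0.22434984, -0.0172215 ]), 'opening': 0.015658946071953016}
0.4 9 [0.0221 0.0329 0.0421]
0.42 96 [0.0361 0.0436 0.0465]
0.44 155 [0.0385 0.0449 0.0475]
0.46 130 [0.0362 0.0458 0.0483]
0.48 100 [0.0349 0.0434 0.0465]
0.5 118 [0.0347 0.0446 0.0475]
0.52 128 [0.0375 0.0458 0.0485]
0.54 119 [0.0345 0.044  0.0474]
0.56 96 [0.0321 0.0445 0.0473]
0.58 116 [0.034  0.045  0.0479]
0.6 84 [0.0304 0.0417 0.0468]
```

View pics/s5c.png

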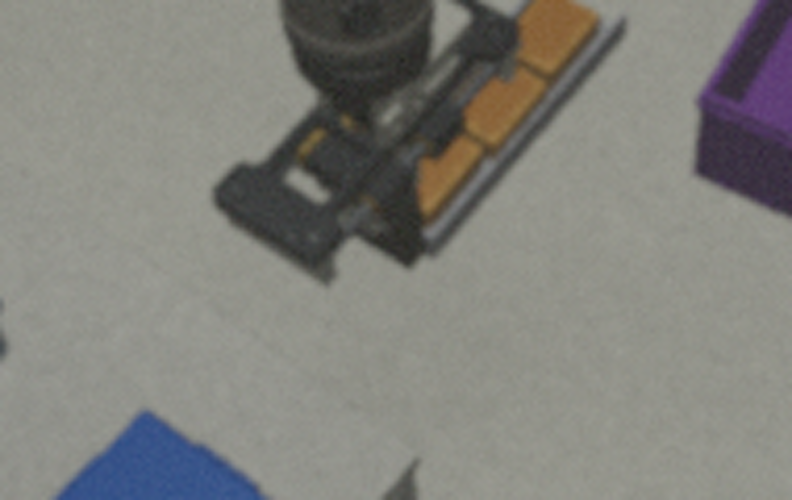

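View pics/w5.png

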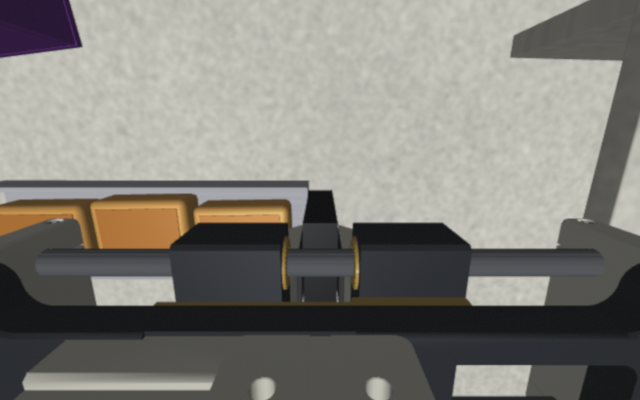

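The tray hangs level with the grip held firmly. The arm is too short for a radial pour with the tray level over the container, so I'll fit a quick kinematic model and choose a heading.

```bash
cat > k.py <<'E'
import numpy as np
from scipy.optimize import least_squares
from scipy.spatial.transform import Rotation as R
D=[(.342693,1.525012,.146308,.503777,.226062),(.51261,2.02564,.430788,-.037504,.006993),(.23973,1.854642,.430617,-.037339,.16648),(.681478,1.426348,.625183,-.041817,.063804)]
OFF=.0763
def pl(p,a,b): return p[0]*np.sin(a)+p[1]*np.sin(a+b+p[3]),p[0]*np.cos(a)+p[1]*np.cos(a+b+p[3])+p[2]
def f(p):
    o=[]
    for a,b,x,y,z in D:
        r,h=pl(p,a,b); o+=[r-np.sqrt(x*x+y*y-OFF**2),h-z]
    return o
fit=least_squares(f,[.4,.4,.1,0])
def fk(q,L,p=fit.x):
    Rm=R.from_euler('z',q[0])*R.from_euler('y',q[1]+q[2])*R.from_euler('z',q[3])*R.from_euler('y',q[4])*R.from_euler('z',q[5]+np.pi/2)
    r,h=pl(p,q[1],q[2])
    w=R.from_euler('z',q[0]).apply([r,OFF,h+L])
    return w+Rm.apply([0,0,L]),Rm
lo=np.array([-2.53,-.77,.04,-1,.28,-3.11]);hi=np.array([2.53,2.02,2.7,4.14,2.66,3.11])
def ik(t,Rt,q0,L):
    def g(q):
        x,Rm=fk(q,L); return np.r_[(x-t)*5,(Rm.inv()*Rt).as_rotvec()]
    s=least_squares(g,np.clip(q0,lo+1e-3,hi-1e-3),bounds=(lo,hi)); return s.x,np.abs(s.fun).max()
def target(phi,th,mouth):
    r=np.array([np.cos(phi),np.sin(phi),0]);k=np.array([0,0,1.])
    X=np.cos(th)*r+np.sin(th)*k;Z=-np.sin(th)*r+np.cos(th)*k
    # tool z=-Z, tool y=X (as grasped), tool x=y cross z
    Rt=R.from_matrix(np.stack([np.cross(X,-Z),X,-Z],1))
    return mouth+.218*X+.0415*Z,Rt
E
python3 - <<'E'
from k import *
print(fit.x,np.abs(fit.fun).max())
np.set_printoptions(precision=2,suppress=True)
for L in(.2,.28):
  for deg in(-90,-110,-130,-150,-170):
    phi=np.radians(deg);r=np.array([np.cos(phi),np.sin(phi),0])
    q=np.array([.3,.3,1.9,0,.9,.3-phi]);
    if q[5]>3.1:q[5]=3
    print(L,deg)
    for th in(0,20,40,60,70):
        t,Rt=target(phi,np.radians(th),np.array([.467,.398,.115])+.03*r)
        q,e=ik(t,Rt,q,L); print('  ',th,t,q,round(e,4))
E
```

```text
[ 0.50776337  0.381591   -0.09716154  0.12168298] 0.00030087421974034356
0.2 -90
   0 [0.47 0.15 0.16] [0.15 0.35 1.72 0.   1.07 1.73] 0.0
   20 [0.47 0.18 0.23] [ 0.34  0.36  1.53 -0.33  1.38  1.99] 0.0
   40 [0.47 0.23 0.29] [ 0.52  0.45  1.32 -0.6   1.73  2.1 ] 0.0
   60 [0.47 0.29 0.32] [ 0.67  0.6   1.1  -0.87  2.06  2.07] 0.0
   70 [0.47 0.33 0.33] [ 0.73  0.69  1.   -1.    2.19  2.02] 0.0327
0.2 -110
   0 [0.38 0.16 0.16] [ 0.22  0.23  1.91 -0.    1.01  2.14] 0.0
   20 [0.39 0.19 0.23] [ 0.39  0.28  1.64 -0.26  1.46  2.37] 0.0
   40 [0.41 0.24 0.29] [ 0.54  0.43  1.35 -0.44  1.9   2.43] 0.0
   60 [0.43 0.3  0.32] [ 0.64  0.63  1.05 -0.69  2.3   2.33] 0.0
   70 [0.44 0.34 0.33] [ 0.68  0.74  0.9  -0.88  2.47  2.19] 0.0
0.2 -130
   0 [0.31 0.21 0.16] [0.39 0.15 2.01 0.   0.98 2.66] 0.0
   20 [0.33 0.23 0.23] [ 0.49  0.24  1.7  -0.13  1.53  2.78] 0.0
   40 [0.36 0.27 0.29] [ 0.56  0.42  1.37 -0.22  2.02  2.8 ] 0.0
   60 [0.4  0.32 0.32] [ 0.61  0.65  1.02 -0.37  2.47  2.71] 0.0
   70 [0.42 0.35 0.33] [ 0.63  0.77  0.86 -0.53  2.66  2.58] 0.0129
0.2 -150
   0 [0.25 0.27 0.16] [0.5
[... 1555 characters left out ...]
0.33] [ 0.66  0.93  0.64 -0.54  2.66  2.57] 0.0607
0.28 -150
   0 [0.25 0.27 0.16] [0.57 0.14 2.02 0.07 0.98 3.11] 0.0548
   20 [0.28 0.29 0.23] [0.56 0.29 1.65 0.05 1.55 3.11] 0.0678
   40 [0.32 0.31 0.29] [0.57 0.53 1.24 0.03 2.07 3.11] 0.0837
   60 [0.38 0.35 0.32] [ 0.58  0.82  0.79 -0.    2.57  3.11] 0.0591
   70 [0.41 0.37 0.33] [ 0.57  0.9   0.69 -0.    2.66  3.11] 0.1174
0.28 -170
   0 [0.22 0.35 0.16] [0.57 0.17 2.07 0.39 0.86 3.11] 0.3066
   20 [0.25 0.36 0.23] [0.51 0.28 1.71 0.33 1.45 3.11] 0.3133
   40 [0.3  0.37 0.29] [0.51 0.5  1.32 0.28 1.97 3.11] 0.4054
   60 [0.37 0.38 0.32] [0.55 0.8  0.83 0.14 2.52 3.11] 0.3408
   70 [0.4  0.39 0.33] [0.54 0.9  0.69 0.11 2.66 3.11] 0.2967
```

The model fits to 0.3 mm. Heading -110° is feasible up to a tilt of about 65°. I'll lift, yaw by 108°, and move level to the container.

>>> move_arm(motion=[[255,0,0,-0.3,0,0,0],[255,0,0,-0.6,0,0,0],[255,0,0,-0.8,0,0,0.3],[255,0,0,-0.8,0,0,0.6],[255,0,0,-0.8,0,0,0.9],[255,0,0,-0.8,0,0,0.9],[255,0,0,-0.8,0,0,0.9],[255,0,0,-0.8,0,0,0.9],[255,0,0,-0.6,0,0,0.9],[255,0,0,-0.4,0,0,0.9],[255,0,0,-0.2,0,0,0.9],[255,0,0,0,0,0,0.9]])

```text
time: 18.27
tool_pos: [0.6248, -0.0419, 0.2025]
tool_rot: [3.14, -0.001, 0.687]
contact_force: [-0.1, 0.3, -3.0]
opening: 0.0155
```

>>> move_arm(motion=[[255,0,0,0,0,0,0.9],[255,0,0,0,0,0,0.9],[255,0,0,0,0,0,0.9],[255,0,0,0,0,0,0.9],[255,0,0,0,0,0,0.9],[255,0,0,0,0,0,0.9],[255,0,0,0,0,0,0.9],[255,0,0,0,0,0,0.9],[255,0,0,0,0,0,0.9],[255,0,0,0,0,0,0.9],[255,0,0,0,0,0,0.6],[255,0,0,0,0,0,0.3]])

```text
time: 19.77
tool_pos: [0.6244, -0.0418, 0.2017]
tool_rot: [3.141, -0.001, -0.347]
contact_force: [-0.6, -0.6, -3.6]
opening: 0.0156
```

Run:
```python
from h import *
from k import fk
s=robot.observe();print(s["tool_pos"],s["tool_rot"],s["qpos"],s["opening"])
print(fk(s["qpos"],.25)[0])
im,d=snap("scene",'s6')
```

```text
[ 0.62442711 -0.0418121   0.20169517] [ 3.14144846e+00 -6.04217482e-04 -3.47450466e-01] [-1.89123279e-01  5.47076128e-01  1.26384443e+00 -2.44710304e-04
  1.33009817e+00  1.72918182e+00] 0.015596611825655133
[ 0.62442173 -0.04189641  0.20142351]
```

View pics/s6.png

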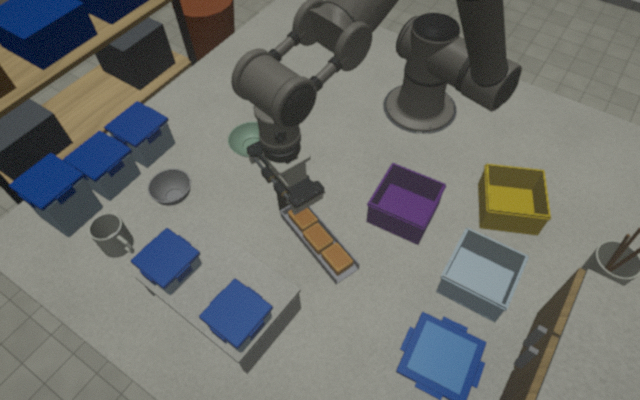

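Tray level, cakes aboard, mouth pointing towards +y as planned. I'll translate to the pre-pour pose.

>>> move_arm(motion=[[255,-0.3,-0.11,0,0,0,0],[255,-0.6,-0.22,0,0,0,0],[255,-0.94,-0.35,0,0,0,0],[255,-0.94,-0.35,0,0,0,0],[255,-0.94,-0.35,0,0,0,0],[255,-0.94,-0.35,0,0,0,0],[255,-0.94,-0.35,0,0,0,0],[255,-0.94,-0.35,0,0,0,0],[255,-0.94,-0.35,0,0,0,0],[255,-0.94,-0.35,0,0,0,0],[255,-0.94,-0.35,0,0,0,0],[255,-0.94,-0.35,0,0,0,0]])

```text
time: 21.32
tool_pos: [0.4556, 0.101, 0.2008]
tool_rot: [-3.141, -0.0, -0.346]
contact_force: [-0.4, -0.2, -2.8]
opening: 0.0156
```

>>> move_arm(motion=[[255,-0.94,-0.35,0,0,0,0],[255,-0.94,-0.35,0,0,0,0],[255,-0.94,-0.35,0,0,0,0],[255,-0.94,-0.35,0,0,0,0],[255,-0.6,-0.25,0,0,0,0],[255,-0.3,-0.15,0,0,0,0],[255,0,0,0,0,0,0]])

```text
time: 22.2
tool_pos: [0.3812, 0.1658, 0.2008]
tool_rot: [-3.141, -0.0, -0.345]
contact_force: [0.1, 0.1, -2.2]
opening: 0.0158
```

Run:
```python
from h import *
from k import target
s=robot.observe();print(s["tool_pos"],s["tool_rot"],s["qpos"],s["opening"])
im,d=snap("scene",'s7');P=cloud("scene",d)
im2,d2=snap("top",'t7')
print('mouth est',(s["tool_pos"]+np.array([.342,.94,0])*.218-[0,0,.0415]).round(4))
for c in("scene","top"):
  for l in("tray_mouth","container"):
    for r in finder.place_of(c,l): print(c,l,round(r["p"],2),world(c,r["centre"]).round(3))
# rows for tilting about the mouth: tool displacement from theta a to b in tool frame of a
for st in(2,4):
  for a in range(0,61,6*3):
    m=np.zeros(3);phi=np.radians(-110)
    p,Ra=target(phi,np.radians(a),m);q,Rb=target(phi,np.radians(a+st),m)
    print(st,a,(Ra.inv().apply(q-p)/.02).round(3),np.degrees((Ra.inv()*Rb).as_rotvec()).round(2)/6)
```

```text
[0.38119461 0.16580718 0.2007714 ] [-3.14145569e+00 -3.33165519e-04 -3.44965126e-01] [ 2.25493097e-01  1.67681672e-01  1.84123175e+00 -7.13963606e-05
  1.13232487e+00  2.14128483e+00] 0.015807242636668155
mouth est [0.4558 0.3707 0.1593]
scene tray_mouth 0.92 [0.455 0.371 0.162]
scene container 0.91 [ 0.467  0.394 -0.001]
scene container 0.56 [ 0.216  0.379 -0.001]
top tray_mouth 0.56 [0.456 0.371 0.164]
top container 0.73 [0.468 0.397 0.003]
top container 0.73 [ 0.214  0.376 -0.003]
top container 0.6 [ 0.384  0.15  -0.002]
2 0 [-0.    -0.079 -0.379] [-0.33333333 -0.         -0.        ]
2 18 [-0.    -0.079 -0.379] [-0.33333333  0.          0.        ]
2 36 [ 0.    -0.079 -0.379] [-0.33333333  0.          0.        ]
2 54 [ 0.    -0.079 -0.379] [-0.33333333 -0.          0.        ]
4 0 [-0.    -0.171 -0.755] [-0.66666667  0.          0.        ]
4 18 [ 0.    -0.171 -0.755] [-0.66666667 -0.         -0.        ]
4 36 [ 0.    -0.171 -0.755] [-0.66666667 -0.          0.        ]
4 54 [ 0.    -0.171 -0.755] [-0.66666667  0.         -0.        ]
```

View pics/t7.png

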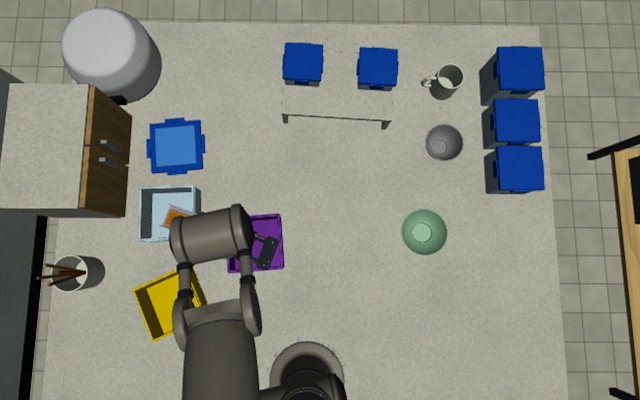

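View pics/s7.png

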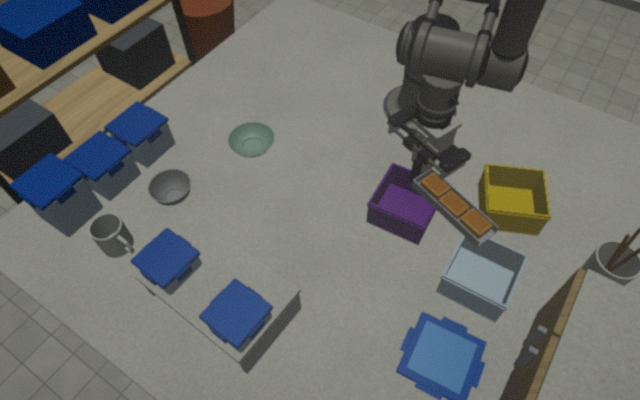

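Mouth confirmed at (0.456, 0.371), over the pale blue container and short of its centre, so the cakes have room to slide forward. I'll lower 45 mm and tip about the mouth.

>>> move_arm(motion=[[255,0,0,0.75,0,0,0],[255,0,0,0.75,0,0,0],[255,0,0,0.75,0,0,0],[255,0,-0.125,-0.567,-0.5,0,0],[255,0,-0.125,-0.567,-0.5,0,0],[255,0,-0.125,-0.567,-0.5,0,0],[255,0,-0.125,-0.567,-0.5,0,0],[255,0,-0.125,-0.567,-0.5,0,0],[255,0,-0.125,-0.567,-0.5,0,0],[255,0,-0.125,-0.567,-0.5,0,0],[255,0,-0.125,-0.567,-0.5,0,0],[255,0,-0.125,-0.567,-0.5,0,0]])

```text
time: 24.0
tool_pos: [0.3961, 0.2062, 0.2501]
tool_rot: [2.67, -0.0, -0.346]
contact_force: [-0.4, -1.0, -4.1]
opening: 0.0158
```

>>> move_arm(motion=[[255,0,-0.125,-0.567,-0.5,0,0],[255,0,-0.125,-0.567,-0.5,0,0],[255,0,-0.125,-0.567,-0.5,0,0],[255,0,-0.125,-0.567,-0.5,0,0],[255,0,-0.125,-0.567,-0.5,0,0],[255,0,-0.125,-0.567,-0.5,0,0],[255,0,-0.125,-0.567,-0.5,0,0],[255,0,-0.125,-0.567,-0.5,0,0],[255,0,-0.125,-0.567,-0.5,0,0],[255,0,-0.125,-0.567,-0.5,0,0],[255,0,-0.125,-0.567,-0.5,0,0],[255,0,0,0,0,0,0]])

```text
time: 25.5
tool_pos: [0.431, 0.3029, 0.3215]
tool_rot: [2.094, 0.001, -0.345]
contact_force: [-0.0, -0.2, -2.3]
opening: 0.0157
```

Run:
```python
from h import *
s=robot.observe();print(s["tool_pos"],s["tool_rot"],s["qpos"],s["opening"],s["contact_force"])
im,d=snap("scene",'s8')
cv2.imwrite('pics/s8c.png',cv2.resize(im[100:340,360:600,::-1],(600,600),interpolation=2))
```

```text
[0.43095208 0.30292727 0.32151189] [ 2.09430605e+00  1.04133360e-03 -3.44784354e-01] [ 0.72072933  0.87436889  0.75087712 -0.65922824  2.38877469  2.35630541] 0.015706677801409656 [-0.00541671 -0.17639516 -2.32449337]
```

View pics/s8c.png

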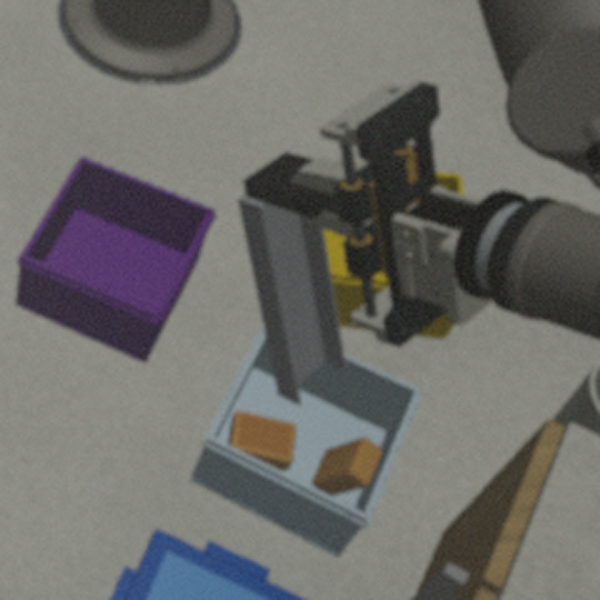

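Tray empty; cakes show in the container at (262,438) and (348,465) in the crop. I'll raise a little and level the tray.

>>> move_arm(motion=[[255,0,0.87,-0.5,0,0,0],[255,0,0.87,-0.5,0,0,0],[255,0,0.14,0.945,0.833,0,0],[255,0,0.14,0.945,0.833,0,0],[255,0,0.14,0.945,0.833,0,0],[255,0,0.14,0.945,0.833,0,0],[255,0,0.14,0.945,0.833,0,0],[255,0,0.14,0.945,0.833,0,0],[255,0,0.14,0.945,0.833,0,0],[255,0,0.14,0.945,0.833,0,0],[255,0,0.14,0.945,0.833,0,0],[255,0,0.14,0.945,0.833,0,0]])

```text
time: 27.05
tool_pos: [0.3848, 0.1766, 0.235]
tool_rot: [2.972, -0.002, -0.348]
contact_force: [-0.5, -0.5, -2.0]
opening: 0.0156
```

>>> move_arm(motion=[[255,0,0.14,0.945,0.833,0,0],[255,0,0.14,0.945,0.833,0,0],[255,0,0,0,0,0,0]])

```text
time: 27.42
tool_pos: [0.3802, 0.1657, 0.1979]
tool_rot: [3.141, 0.001, -0.35]
contact_force: [0.7, -0.2, -2.3]
opening: 0.0155
```

Run:
```python
from h import *
s=robot.observe();print(s["tool_pos"],s["tool_rot"],s["qpos"],s["opening"],s["contact_force"])
im,d=snap("scene",'s9')
cv2.imwrite('pics/s9c.png',cv2.resize(im[100:340,360:600,::-1],(600,600),interpolation=2))
for l in("tray_mouth","container","cake0_mid"):
    for r in finder.place_of("scene",l): print(l,round(r["p"],2),world("scene",r["centre"]).round(3))
```

```text
[0.38020597 0.16568971 0.19786632] [ 3.14082536e+00  1.12014647e-03 -3.49852639e-01] [ 2.25730539e-01  1.70234145e-01  1.84699708e+00 -3.76021471e-05
  1.12571875e+00  2.14639529e+00] 0.015507150006712149 [ 0.66750228 -0.2061651  -2.34143374]
container 0.94 [ 0.386  0.149 -0.001]
container 0.93 [ 0.467  0.396 -0.002]
container 0.78 [ 0.219  0.378 -0.001]
```

View pics/s9c.png

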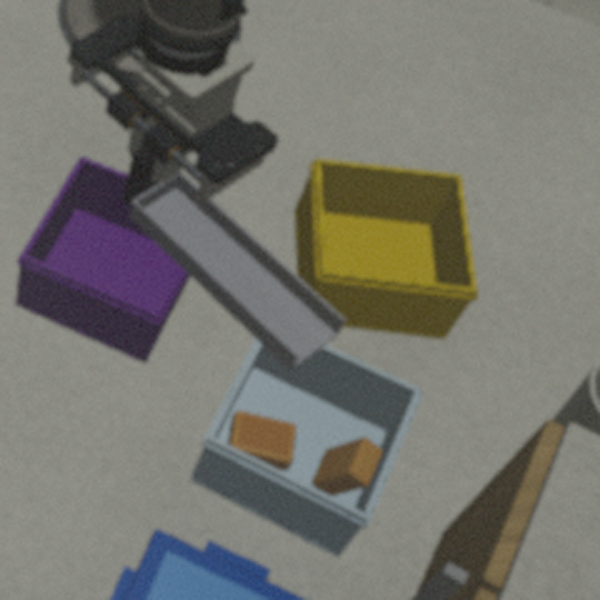

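The tray is empty and the container hasn't moved. I'll carry the tray to the clear surface between the containers and the riser.

>>> move_arm(motion=[[255,0.9,0.69,0,0,0,0],[255,0.9,0.69,0,0,0,0],[255,0.9,0.69,0,0,0,0],[255,0.9,0.69,0,0,0,0],[255,0.9,0.69,0,0,0,0],[255,0.9,0.69,0,0,0,0],[255,0.9,0.69,0,0,0,0],[255,0.9,0.69,0,0,0,0],[255,0.9,0.69,0,0,0,0],[255,0.9,0.69,0,0,0,0],[255,0.9,0.69,0,0,0,0],[255,0.9,0.69,0,0,0,0]])

```text
time: 29.12
tool_pos: [0.5297, -0.063, 0.198]
tool_rot: [3.141, 0.0, -0.346]
contact_force: [0.3, 0.0, -2.5]
opening: 0.0155
```

>>> move_arm(motion=[[255,0.9,0.69,0,0,0,0],[255,0.9,0.69,0,0,0,0],[255,0,0,0.9,0,0,0],[255,0,0,0.9,0,0,0],[255,0,0,0.9,0,0,0],[255,0,0,0.9,0,0,0],[255,0,0,0.9,0,0,0],[255,0,0,0.9,0,0,0],[255,0,0,0.7,0,0,0],[255,0,0,0.4,0,0,0],[255,0,0,0,0,0,0]])

```text
time: 30.5
tool_pos: [0.5533, -0.1001, 0.0676]
tool_rot: [3.141, 0.001, -0.346]
contact_force: [-0.2, -0.2, -1.3]
opening: 0.0155
```

Run:
```python
from h import *
s=robot.observe();print(s["tool_pos"],s["tool_rot"],s["opening"],s["contact_force"])
im,d=snap("top",'t10');P=cloud("top",d)
snap("scene",'s10')
cv2.imwrite('pics/t10c.png',np.hstack([cv2.resize(im[175:255,130:210,::-1],(400,400),interpolation=2),cv2.resize(im[100:240,250:390,::-1],(400,400),interpolation=2)]))
S=P[(abs(P[...,0]-.467)<.065)&(abs(P[...,1]-.398)<.065)&(P[...,2]>.012)&(P[...,2]<.12)]
print(len(S),S[:,2].max())
```

```text
[ 0.55330029 -0.10006914  0.06764999] [ 3.14123545e+00  8.45897762e-04 -3.45660553e-01] 0.015464246084798511 [-0.1874666  -0.23637322 -1.32326174]
740 0.07259914304023152
```

View pics/t10c.png

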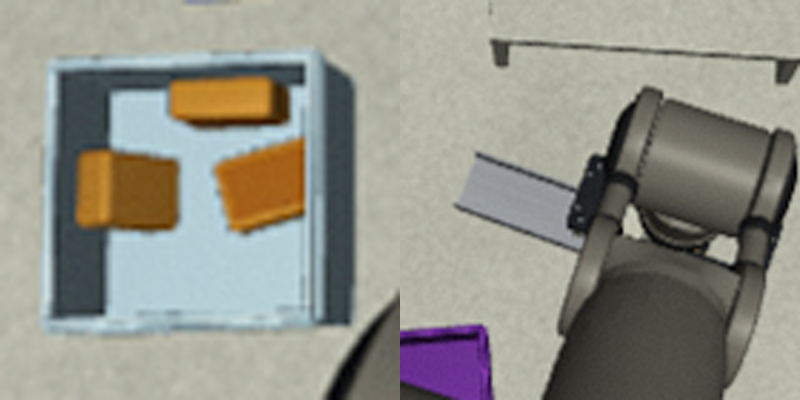

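View pics/s10.png

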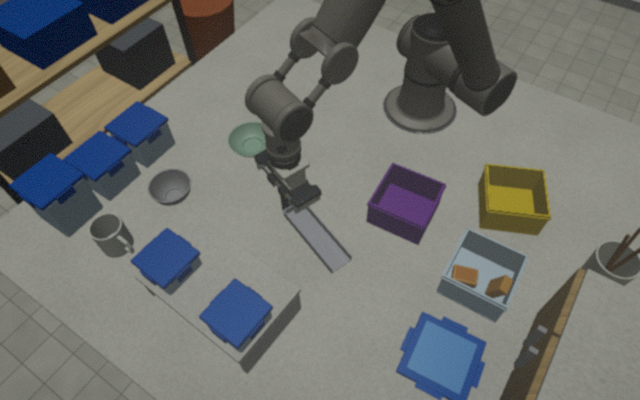

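All three cakes are in the pale blue container. The tray is about 26 mm up, so I'll lower gently until it touches.

>>> move_arm(motion=[[255,0,0,0.6,0,0,0],[255,0,0,0.4,0,0,0],[255,0,0,0.15,0,0,0],[255,0,0,0.1,0,0,0],[255,0,0,0,0,0,0]])

```text
time: 31.22
tool_pos: [0.5535, -0.1, 0.0431]
tool_rot: [3.141, -0.0, -0.346]
contact_force: [0.4, -0.4, -2.4]
opening: 0.0156
```

>>> move_arm(motion=[[255,0,0,0.07,0,0,0],[255,0,0,0.07,0,0,0],[255,0,0,0,0,0,0]])

```text
time: 31.6
tool_pos: [0.5538, -0.1002, 0.0426]
tool_rot: [3.141, -0.002, -0.346]
contact_force: [-5.3, 1.1, 17.3]
opening: 0.0159
```

>>> move_arm(motion=[[255,0,0,-0.08,0,0,0],[255,0,0,0,0,0,0],[200,0,0,0,0,0,0],[150,0,0,0,0,0,0],[80,0,0,0,0,0,0],[0,0,0,0,0,0,0],[0,0,0,0,0,0,0],[0,0,0,0,0,0,0]])

```text
time: 32.6
tool_pos: [0.5534, -0.1, 0.0418]
tool_rot: [3.141, 0.0, -0.346]
contact_force: [0.4, -0.3, 0.1]
opening: 0.0656
```

>>> move_arm(motion=[[0,0,0,-0.5,0,0,0],[0,0,0,-1,0,0,0],[0,0,0,-1,0,0,0],[0,0,0,-1,0,0,0],[0,0,0,-1,0,0,0],[0,0,0,-1,0,0,0],[0,0,0,-1,0,0,0],[0,0,0,-1,0,0,0],[0,0,0,-1,0,0,0],[0,0,0,0,0,0,0]])

```text
time: 33.85
tool_pos: [0.5542, -0.1002, 0.2139]
tool_rot: [3.141, -0.004, -0.346]
contact_force: [0.3, 0.5, 0.4]
opening: 0.0919
```

Run:
```python
from h import *
s=robot.observe();print(s["time"],s["tool_pos"],s["opening"],s["contact_force"])
im,d=snap("scene",'s11');P=cloud("scene",d)
for l in("tray_mouth","tray_grip","container","dish","rice_bowl","lid"):
    for r in finder.place_of("scene",l)[:2]: print(l,round(r["p"],2),world("scene",r["centre"]).round(3))
x=np.array([.342,.94])
Q=P.reshape(-1,3);Q=Q[(d.ravel()>0)]
u=(Q[:,:2]-[.5537,-.1])@x; v=(Q[:,:2]-[.5537,-.1])@[-.94,.342]
for a in np.arange(.02,.22,.03):
    m=(abs(u-a)<.015)&(abs(v)<.02)&(Q[:,2]<.06); print(a.round(2),m.sum(),np.median(Q[m,2]).round(4) if m.any() else '')
```

```text
33.85 [ 0.55423977 -0.10021889  0.21390998] 0.09187488799784539 [0.34923738 0.53772052 0.3946072 ]
tray_mouth 0.84 [0.623 0.103 0.005]
tray_grip 0.64 [ 0.557 -0.1    0.055]
container 0.81 [0.22  0.377 0.002]
container 0.71 [ 0.466  0.394 -0.001]
dish 0.94 [ 0.419 -0.339 -0.   ]
rice_bowl 0.63 [ 0.688 -0.401  0.   ]
0.02 288 0.0159
0.05 136 0.0021
0.08 142 0.0017
0.11 149 0.0021
0.14 154 0.0023
0.17 159 0.0024
0.2 169 0.0024
```

View pics/s11.png

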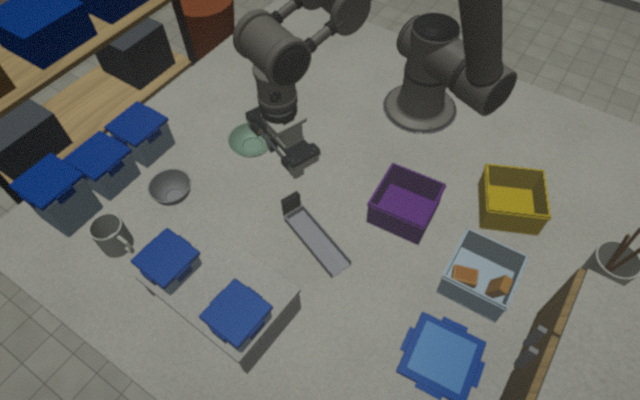

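The empty tray lies flat (floor about 2 mm high along its length) with its grip at (292,203), and the gripper is clear. I'll hand in.

```bash
python3 -c "
from h import *
print(robot.hand_in())"
```

```text
the job is handed in; nothing more can be done
None
```

The job is done and handed in at about 34 s, well under the 66 s limit; the hand-in gives no verdict. I pulled the tray out by its mouth end until the grip stood about 120 mm clear of the shelf, then let go. I took it by the black grip and tipped it 60° over the pale blue container. The empty tray is back on the open work surface.

**Last checks:**
- **Cakes:** the top view shows all three in the container. No gripper contact with them was seen.
- **Tray:** it is empty and flat, with its floor reading an even 2 mm or so along its length.
- **Container:** it measures (0.466, 0.394), within about 4 mm of the first reading, which is as good as the measurement gets.
- **Dish, bowl and lid:** nothing went near them. The dish and bowl were seen where they stood, but the network did not report the lid in the final picture, so I confirmed it only by eye.
- **Forces:** the highest reading I saw was about 17 N, briefly, when the tray touched down.

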